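Open the squeeze-and-slide stock case of heel plates

TASK

Open the grey stock case on the tilted bracket so that the heel plates inside can be taken: squeeze its two opposite side tabs in together until the cover springs free, let the tabs go, then draw the thin cover down the slope all the way to its stop. Lean only lightly on the cover, which dents, and leave the other things on the worktop where they are.

Things in the scene. Friction and masses are not known exactly. Their poses are not given: they have to be found in the camera images.
- bracket: Fixed steel tilting bracket under the stock case: 150 x 50 mm foot, a post and a fork. Origin under the middle of its foot, x roughly away from the robot, z up. Beside the case there is free air down to the worktop.
- pivot (a point): Tilt pivot of the grey plastic stock case, 55 mm above the bracket's origin, its axle along y. The case, 190 long x 54 wide x 50 mm high, is clamped at a slope anywhere from 0.12 to 0.55 rad, low towards -x: see the slope or feel for it. Its underside's middle is 13 mm from the pivot, square to the slope. Rims 4 mm wide, 2 mm above the cover; a like bridge spans the top 25 mm.
- cover (a joint): The cover: black sheet, 179 x 46 x 2 mm, bare and plain, drawn along by pressing on its top (about 10 N). Shut, its middle is 5.5 mm down-slope of the case's middle, its top 47.7 mm above the underside. Value: m slid down-slope; 0 caught, 0.100 open stop. Freed, it jumps 14 mm, even with the tabs held; then drags with 3 N (+15 N per m/s), stays where left, cannot lift out.
- cover_sheet (a joint): How far the thin cover is bowed in under a load on its top, m: 0 unloaded, 1 mm for every 15 N; over 2 mm (30 N) it dents.
- tab_left (a joint): Snap tab on the +y side of the case: ribbed grey pad, 30 mm long x 14.5 mm high, standing 6 mm proud, its centre 20 mm up-slope of the case's middle and 28 mm above the underside. Value: m pressed in; 0 out, 0.006 flush with the wall (stop).
- tab_right (a joint): The same tab on the -y side, opposite; 66 mm over both. Each gives from 6 N, frees the cover at about 4 mm (12 N), takes 15 N at the stop and springs back out when let go. Both must be in at once.
- hammer: Claw tack hammer lying flat, hickory handle, 250 mm long, up to 26 mm high; origin under the middle, x along the handle to the head. Bystander.
- heel_tin: Shut round tin, 96 mm across, 39 mm high; origin under its centre. Bystander.
- polish_a: Flat round polish tin, 83 mm across, 24 mm high; origin under its centre. Bystander.
- polish_b: Another such polish tin. Bystander.
- brush: Horsehair brush lying bristles down, 180 x 58 x 50 mm; origin under its centre, x along it. Bystander.
- rubber_heel: Loose black rubber heel, about 76 x 64 x 22 mm; origin in its underside. Bystander.
- vise: Cast-iron bench vise gripping a rubber heel, fixed, about 230 x 110 x 136 mm high; origin under the middle of its 110 mm round foot. Bystander.
- last: Cast-iron shoe last on a round foot, fixed, sole-shaped top 220 mm long and 147 mm high; origin under its 120 mm foot. Bystander.
Not all that is in view belongs to the job. Leave any orange look-alike of the bracket alone.

How it is judged:
By the outcome, as a careful person would: the job done as asked, in the order asked, and still so for the second after the job is handed in, with the robot touching nothing.
It also fails if it takes over 64 s, if anything falls off the work surface, if the arm or the gripper's body presses on something with over 40 N, if the wrist force passes 120 N, or if a joint passes its speed limit or range.

ROBOT

A 7-joint arm with a two-finger parallel gripper is mounted at the origin on the work surface. World frame = base frame: x ahead of the robot, y to its left, z up, the work surface at z = 0. Lengths are in mm, angles in rad, forces in N, time in s.
With the tool pointing down it reaches from about 400 to 875 mm from the base axis. Payload 4.4 kg.
Tool frame: the origin (TCP) lies on the centre line of the jaws, within the pads' length; the fingertips stand 25 mm ahead of it and the grasp point (between the pads) lies 6 mm ahead of it; x points along the fingers, y is the direction in which the jaws open and shut, and the axes are right-handed (so a half turn about x gives the same grasp; the last joint's range is limited). The gripper opens to 85 mm and grips with 20 to 120 N. Pads are 22 mm wide; open, the fingers measure 114 mm over their backs; the gripper's body (76 mm by 85 mm) begins 54 mm behind the grasp point. The pads swing forward as they close: fully open they stand 13 mm farther back than shut.
Start: joints at [-1.348, 0.628, 0.038, 1.517, -0.027, 0.996, -0.02], TCP at [185.098, 623.102, 256.313] pointing down, gripper open.
Joint ranges: [-3.06, 3.06], [-0.37, 2.12], [-1.25, 1.32], [0.18, 2.47], [-1.1, 4.24], [0.23, 1.98], [-2.94, 2.94]. Speed limits (rad/s): [2.57, 2.57, 3.14, 3.14, 3.14, 3.14, 3.14].

INTERFACE

Orientations are given as [roll, pitch, yaw] about the fixed x, y, z axes, in that order (R = Rz(yaw) Ry(pitch) Rx(roll)).
In Python, from cell import * gives the robot as it stands. The module is installed in compiled form; this text tells all that it offers.
- The arm moves only by the tool jog_arm, never from a script. Its argument "series" is a list of rows, each a list of 3 entries, a list of its own where there are three numbers: the turn, a rotation vector about the tool's x, y, z in degrees, then the shift along the tool's x, y, z in mm, then the gripper's target within -1 to 1 (shut at 1, half-way at 0, fully open at -1). In form: [[[rx, ry, rz], [dx, dy, dz], hand], ...]. A call has 1 to 8 rows; each row shifts and turns the commanded pose from where the row before left it, along the tool's axes as they then stand; what a row does not reach is not made up. A row lasts 1/8 s, in which the tool goes at most 62.5 mm and 10.7 degrees, less where a joint would pass 70% of its speed; a pose out of reach is approached as far as the arm can. A call is refused whole if a number of a shift passes 62.5 or a number of a turn 10.7, either way. A call with a gripper value outside its range is refused whole. The fingers move at their own pace and stop on an object; the grip force is fixed at half the most. Time passes only in rows, so rows that do not move let the fingers close. It gives the time, the measured TCP pose, the force and the opening at its end, in the units of the state.
- read_state(): the state, without advancing time (a new reading comes with each control period).
- get_image(name): name is "side" or "top" or "wrist"; returns a dict with "img" (384x512x3 uint8, red, green, blue), "range_z" (384x512 float32, mm along the optical axis (not along the pixel's ray), 0 where there is no reading), "fovy" (degrees; the focal length in pixels is half the picture's height over the tangent of half this angle, whatever the lens; pixels are square), "cx", "cy" (the principal point, pixels), "cam_to_world" (4x4, takes a point from camera to world coordinates). Camera axes: x right, y up, looking along -z (the intrinsics and any distortion apply to the point x, -y, -z); pixel columns grow to the right and rows downward; lengths in mm; the calibration is good to about 2 mm. A picture is of the moment at which its call begins.
- finish_job(): hands the job in, once; it reports no verdict.
The state is a dict: "clock": time; "qpos": joint angles; "qd": joint speeds; "tau": joint torques, N m; "eef_pos": TCP position; "tool_rot": TCP orientation; "force": force on the tool from outside, world axes, zero at the start; "torque": the same for the moment, N m; "width": finger opening in mm.
Only numpy, scipy, OpenCV 4.12 (cv2) and the standard library are available. Lean on these libraries where they do the work, as an engineer would, in place of code of your own. Each camera call takes 0.05 s, during which the arm holds its last target. There are 200 camera calls.

## Working session

There is one attempt and no reset: what is moved stays moved. The work goes in short steps, Python scripts to look and compute and a tool call to move; the robot and the scene stay as the last step left them, time stands still between calls to the robot, and variables do not carry over. Pictures are saved under pics/ and viewed, about 8 in all and at most 12, crops included, and the job is handed in when it is done.

Besides the shell and the picture viewer there is one more tool, called after "Emit:" in YAML: its name, and indented under it one key for each argument. jog_arm: Moves the arm, as the interface text tells. Its arguments: {"type":"object","properties":{"series":{"type":"array"}},"required":["series"]}

```bash
mkdir -p pics; cat > h.py <<'E'
from cell import *
import numpy as np, cv2
def cap(n):
    d=get_image(n); np.savez(f'{n}.npz',**d); return d
def world(d):
    h,w=d['range_z'].shape; f=h/2/np.tan(np.radians(d['fovy'])/2)
    v,u=np.mgrid[:h,:w]; z=d['range_z']
    p=np.stack([(u-d['cx'])/f*z,-(v-d['cy'])/f*z,-z,np.ones_like(z)],-1)
    return (p@d['cam_to_world'].T)[...,:3]
E
python3 - <<'E'
from h import *
s=read_state(); print(s)
a=cap('top');b=cap('side')
for d in (a,b): print({k:d[k] for k in d if k not in('img','range_z')})
im=np.hstack([cv2.resize(x['img'],(400,300)) for x in (a,b)])
cv2.imwrite('pics/1.png',cv2.resize(a['img'],(800,600))[:,:,::-1]);cv2.imwrite('pics/2.png',cv2.resize(b['img'],(800,600))[:,:,::-1])
E
```

```text
{'clock': 0.0, 'qpos': array([-1.3478157 ,  0.62933808,  0.03844127,  1.51836943, -0.02699735,
        0.99632177, -0.02000208]), 'qd': array([-1.43705042e-03, -3.59527292e-04,  3.62756041e-04, -6.60335857e-04,
        2.60863568e-04,  9.92674790e-05,  2.22870133e-05]), 'tau': array([-5.57457024e-04, -5.63373113e+01,  1.22581277e+00, -1.93436712e+01,
        1.07952111e-02,  1.02680898e-02, -4.01196175e-06]), 'eef_pos': array([184.91468958, 622.53166765, 255.39380771]), 'tool_rot': array([-1.5567454 ,  1.56887769, -1.84552614]), 'force': array([0.01663138, 0.03642085, 0.9620625 ]), 'torque': array([-0.01225391, -0.02157742, -0.02868118]), 'width': 85.20937399060215}
{'fovy': 56.219505144696775, 'cx': 253.29108223238052, 'cy': 180.13169713539597, 'cam_to_world': array([[-6.50313276e-03,  9.97490291e-01, -7.05041009e-02,
         3.96187874e+02],
       [-9.99818488e-01, -7.74855549e-03, -1.74054627e-02,
         8.45965845e+00],
       [-1.79080850e-02,  7.03781136e-02,  9.97359625e-01,
         1.09132232e+03],
       [ 0.00000000e+00,  0.00000000e+00,  0.00000000e+00,
         1.00000000e+00]])}
{'fovy': 52.68946819091022, 'cx': 253.5246014540793, 'cy': 184.83720842178468, 'cam_to_world': array([[ 7.69174482e-01,  4.32051467e-01, -4.70852574e-01,
        -2.96701471e+01],
       [-6.38988961e-01,  5.29199138e-01, -5.58248493e-01,
        -6.05040152e+02],
       [ 7.98269563e-03,  7.30260092e-01,  6.83122591e-01,
         8.51040669e+02],
       [ 0.00000000e+00,  0.00000000e+00,  0.00000000e+00,
         1.00000000e+00]])}
```

View pics/1.png

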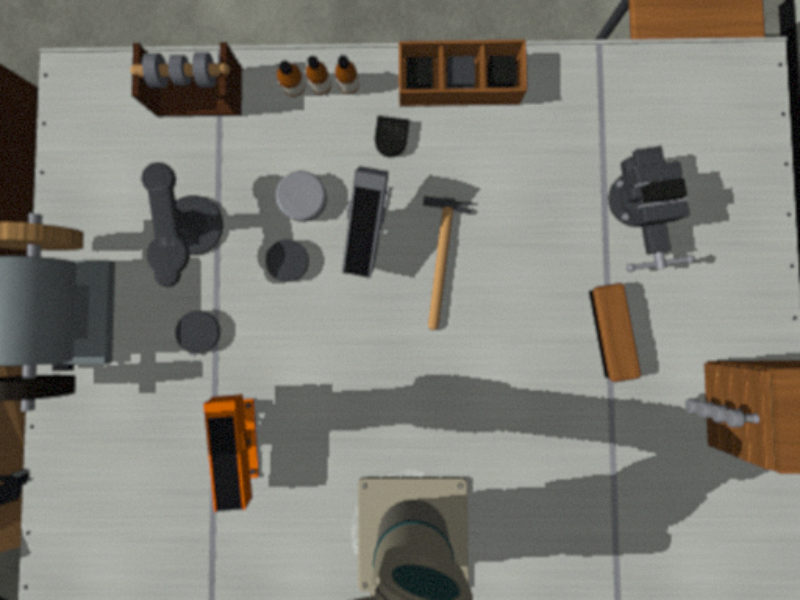

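View pics/2.png

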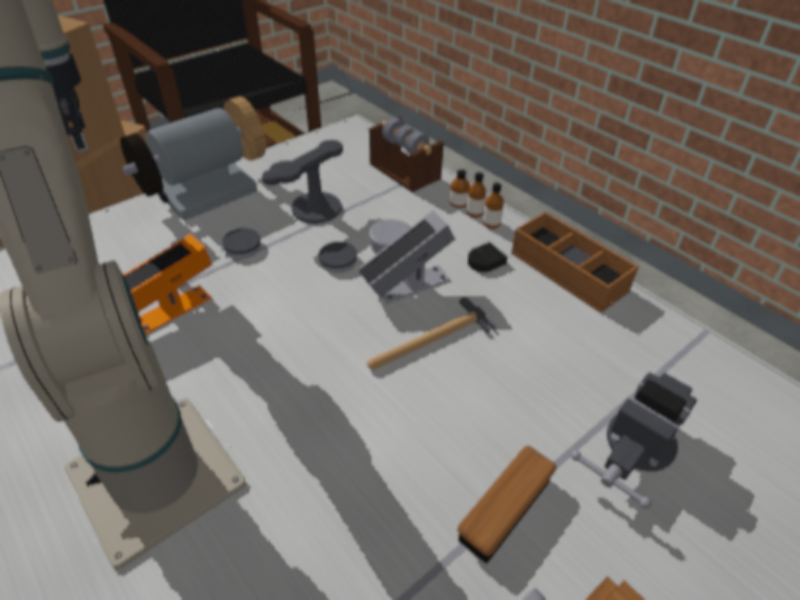

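The top view shows two bracket-like things. The orange one at (230,455) is the look-alike. The grey case with a black cover at (366,222) fits the description, and in the side view it is at (408,255), tilted low towards the robot. Next I'll measure it and confirm with an enlarged crop.

```bash
python3 - <<'E'
from h import *
for n,(u0,u1,v0,v1) in {'top':(205,265,95,190),'side':(220,305,125,200)}.items():
    d=dict(np.load(n+'.npz')); W=world(d); 
    P=W[v0:v1,u0:u1].reshape(-1,3); C=d['img'][v0:v1,u0:u1].reshape(-1,3).astype(int)
    ok=(P[:,2]>58)&(d['range_z'][v0:v1,u0:u1].ravel()>0)
    P=P[ok];C=C[ok]
    # plane RANSAC for top
    rng=np.random.default_rng(0);best=None
    for _ in range(800):
        a,b,c=P[rng.choice(len(P),3,False)]; nn=np.cross(b-a,c-a); L=np.linalg.norm(nn)
        if L<200: continue
        nn/=L; nn*=np.sign(nn[2]); 
        if nn[2]<.75: continue
        m=abs((P-a)@nn)<2.5
        if best is None or m.sum()>best.sum(): best=m
    Q=P[best]; c=Q.mean(0); nn=np.linalg.svd(Q-c)[2][2]; nn*=np.sign(nn[2])
    m=abs((P-c)@nn)<3.5; Q=P[m];
    print(n,len(P),m.sum(),'n',nn,'slope',np.arccos(nn[2]),'downdir yaw',np.degrees(np.arctan2(nn[1],nn[0])))
    e=np.array([0,0,1])-nn*nn[2]; e/=np.linalg.norm(e); 
    # footprint rectangle in plane coords
    ex=e; ey=np.cross(nn,ex); q=np.c_[(Q-c)@ex,(Q-c)@ey].astype(np.float32)
    r=cv2.minAreaRect(q); ctr=c+r[0][0]*ex+r[0][1]*ey
    print('rect',r,'centre',ctr, [ (c+b[0]*ex+b[1]*ey).round(1).tolist() for b in cv2.boxPoints(r)])
    print(np.percentile(q,[0,1,50,99,100],axis=0).round(1).tolist())
    cv2.imwrite(f'pics/c_{n}.png',cv2.resize(d['img'][v0-10:v1+10,u0-15:u1+15],None,fx=4,fy=4,interpolation=2)[:,:,::-1])
a=cv2.imread('pics/c_top.png');b=cv2.imread('pics/c_side.png')
H=max(a.shape[0],b.shape[0]); pad=lambda x:cv2.copyMakeBorder(x,0,H-x.shape[0],0,0,0)
m=np.hstack([pad(a),pad(b)]);print(m.shape);cv2.imwrite('pics/3.png',m)
E
```

```text
top 1477 1209 n [-0.44981827  0.0708889   0.89030236] slope 0.47278759985477925 downdir yaw 171.04415670920233
rect ((-3.3773956298828125, 0.01384735107421875), (54.284183502197266, 191.24903869628906), 88.19999694824219) centre [563.70072141  83.79267278 109.07352127] [[475.1, 73.3, 65.2], [642.3, 40.9, 152.2], [652.3, 94.3, 153.0], [485.1, 126.7, 65.9]]
[[-99.4, -29.5], [-96.0, -27.9], [1.8, -0.4], [90.9, 27.2], [92.3, 29.6]]
side 1416 837 n [-0.43827683  0.09735062  0.89355262] slope 0.46559940906853764 downdir yaw 167.4767029057335
rect ((2.6832656860351562, 2.632122039794922), (189.80519104003906, 60.844303131103516), 1.3309524059295654) centre [565.64161286  86.8668482  109.41788868] [[488.4, 132.9, 66.5], [476.4, 73.3, 67.1], [642.9, 40.8, 152.3], [654.9, 100.5, 151.7]]
[[-92.6, -29.6], [-90.6, -27.6], [1.5, 0.1], [95.8, 30.5], [97.9, 32.8]]
(460, 820, 3)
```

View pics/3.png

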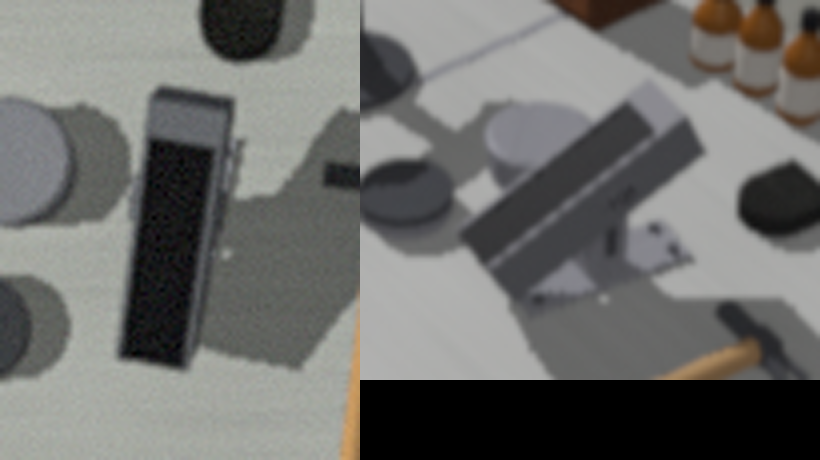

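The grey case is confirmed: black cover, slope ≈0.47, up-slope yaw ≈ -11°, and the tab shows on the -y side. I'll plan the approach now.

```bash
cat >> h.py <<'E'
from scipy.spatial.transform import Rotation as R
S,Y=0.47,np.radians(-11); CTR=np.array([564.5,85,109.2])  # top middle, 48.5 above underside
def frame():
    ex=np.array([np.cos(S)*np.cos(Y),np.cos(S)*np.sin(Y),np.sin(S)]); ey=np.array([-np.sin(Y),np.cos(Y),0]); return ex,ey,np.cross(ex,ey)
def case(p):  # point in case frame: up-slope, left, above underside
    ex,ey,n=frame(); return CTR-48.5*n+p[0]*ex+p[1]*ey+p[2]*n
def rot(sgn):
    ex,ey,n=frame(); y=sgn*ey; return R.from_matrix(np.c_[-n,y,np.cross(-n,y)])
def tool():
    s=read_state(); return s,R.from_euler('xyz',s['tool_rot'])
def delta(p,Rt):   # remaining turn (deg, tool) and shift (mm, present tool axes)
    s,R0=tool(); return np.degrees((R0.inv()*Rt).as_rotvec()).round(1),R0.inv().apply(p-s['eef_pos']).round(1)
def incase():
    ex,ey,n=frame();s=read_state(); d=s['eef_pos']-CTR; f=s['force']
    return [np.round([d@ex,d@ey,48.5+d@n],1),np.round([f@ex,f@ey,f@n],1),round(s['width'],1),round(s['clock'],2)]
E
python3 - <<'E'
from h import *
s,R0=tool(); print(R0.as_matrix().round(2))
p=case([20,0,28+2+80]); print(p)
for g in(1,-1): print(g,delta(p,rot(g)))
print(delta(np.array([450,350,330]),R0))
E
```

```text
[[-0.    0.28  0.96]
 [-0.    0.96 -0.28]
 [-1.   -0.    0.  ]]
[554.66297579  86.91212381 173.08917543]
1 (array([ -5.4, -26.9,   1.4]), array([  83.1, -408.1,  507. ]))
-1 (array([169.8,   2.1,  40.7]), array([  83.1, -408.1,  507. ]))
(array([0., 0., 0.]), array([ -74.2, -185.9,  331.7]))
```

Emit:
jog_arm:
  series:
    - [[0, 0, 0], [-30, -10, 10], -1]
    - [[0, 0, 0], [-20, -30, 37], -1]
    - [[0, 0, 0], [0, -34, 42], -1]
    - [[0, 0, 0], [0, -34, 42], -1]
    - [[0, 0, 0], [0, -34, 42], -1]
    - [[0, 0, 0], [0, -34, 42], -1]
    - [[0, 0, 0], [0, -34, 42], -1]
    - [[0, 0, 0], [0, -34, 42], -1]

```text
clock: 1.1
eef_pos: [402.9, 302.4, 306.1]
tool_rot: [-2.264, 1.57, -2.552]
force: [0.8, 0.4, -0.8]
width: 85.5
```

Emit:
jog_arm:
  series:
    - [[0, 0, 0], [0, -34, 42], -1]
    - [[0, 0, 0], [0, -34, 42], -1]
    - [[0, 0, 0], [0, -34, 42], -1]
    - [[0, 0, 0], [0, -34, 42], -1]
    - [[-2, -9, 0], [0, -20, 30], -1]
    - [[-2, -9, 0], [0, 0, 0], -1]
    - [[-1, -9, 1], [0, 0, 0], -1]
    - [[0, 0, 0], [0, 0, 0], -1]

```text
clock: 2.1
eef_pos: [543.8, 99.1, 304.4]
tool_rot: [-0.01, 1.105, -0.203]
force: [0.3, -0.3, -0.5]
width: 85.6
```

```bash
python3 - <<'E'
from h import *
print(delta(case([20,0,110]),rot(1)),incase()); print(read_state()['qpos'].round(2))
E
```

```text
(array([ 0. , -0.2,  0.3]), array([123.2,  -9.2, -47.4])) [array([ 67.9,   9.8, 233. ]), array([ 0. , -0.3, -0.6]), 85.6, 2.1]
[-0.67  0.3   0.38  2.11  0.34  0.37  0.76]
```

Emit:
jog_arm:
  series:
    - [[0, 0, 0], [20, -5, -25], -1]
    - [[0, 0, 0], [40, -4, -22], -1]
    - [[0, 0, 0], [0, 0, 0], -1]

```text
clock: 2.48
eef_pos: [533.2, 88.2, 257.7]
tool_rot: [-0.047, 1.101, -0.248]
force: [0.0, -0.1, 0.6]
width: 85.2
```

```bash
python3 - <<'E'
from h import *
print(incase())
d=cap('wrist'); cv2.imwrite('pics/4.png',cv2.resize(d['img'],(800,600))[:,:,::-1])
W=world(d); z=d['range_z']; m=z>0; ex,ey,n=frame()
q=np.stack([(W-CTR)@ex,(W-CTR)@ey,48.5+(W-CTR)@n],-1); np.save('q.npy',q)
print('valid',m.mean())
t=m&(abs(q[...,0])<130)&(abs(q[...,1])<45)&(q[...,2]>38)&(q[...,2]<60)
P=q[t]; 
core=P[(abs(P[:,0])<60)&(abs(P[:,1])<18)]
A=np.c_[core[:,:2],np.ones(len(core))]; print('cover fit dz/dx,dz/dy,h',np.linalg.lstsq(A,core[:,2],rcond=None)[0],len(core))
for x0 in range(-90,90,20):
    r=P[(abs(P[:,0]-x0)<5)]; 
    if len(r): print(x0,len(r),'y',np.percentile(r[:,1],[1,99]).round(1),'z',np.median(r[:,2]).round(1))
print('x ext',np.percentile(P[abs(P[:,1])<20][:,0],[.5,99.5]))
for s in(1,-1):
    r=q[m&(abs(q[...,0]-20)<12)&(s*q[...,1]>24)&(s*q[...,1]<42)&(q[...,2]>21)&(q[...,2]<34)]; print(s,len(r),np.median(r,0) if len(r) else'')
E
```

```text
[array([ 39.3,  -2.8, 195. ]), array([ 0.3, -0.1,  0.5]), 85.2, 2.48]
valid 0.9961751302083334
cover fit dz/dx,dz/dy,h [-4.48450656e-03 -8.57897894e-04  4.68476456e+01] 6872
-90 1067 y [-27.   26.2] z 47.4
-70 1112 y [-27.   26.1] z 47.5
-50 1015 y [-26.9  25.8] z 47.2
-30 989 y [-27.   25.8] z 47.2
-10 898 y [-27.2  25.7] z 47.1
10 847 y [-27.   25.6] z 47.0
30 765 y [-27.1  26.1] z 46.8
50 727 y [-27.2  26.1] z 46.8
70 740 y [-26.9  25.9] z 47.3
x ext [-93.16558939  95.31877537]
1 61 [23.68073534 31.00934835 33.50586903]
-1 46 [ 19.48162737 -32.36618227  33.44761178]
```

View pics/4.png

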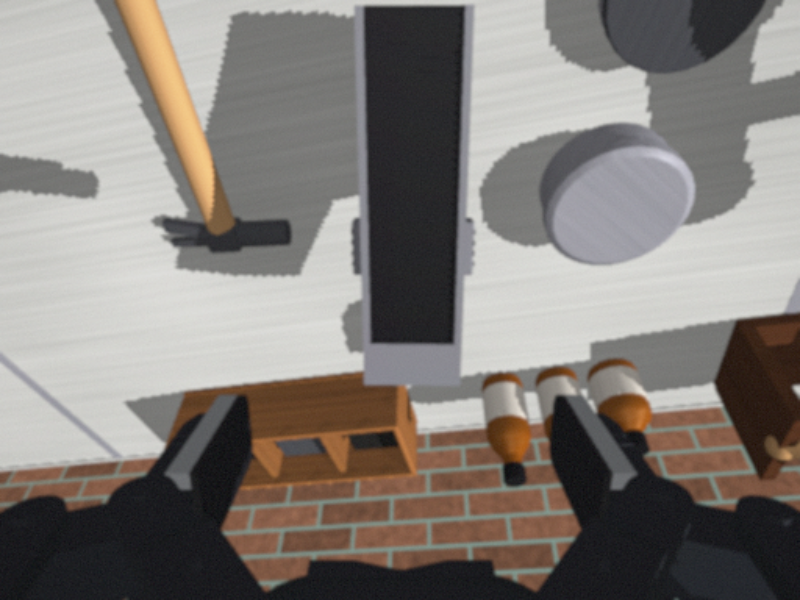

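The wrist view confirms the fit: tabs at (358,247) and (470,247), centred to within about 1 mm. Nothing is close enough to obstruct the fingers. Next is the descent astride the case.

Emit:
jog_arm:
  series:
    - [[0, 0, 0], [20, 2, -19], -1]
    - [[0, 0, 0], [35, 0, 0], -1]
    - [[0, 0, 0], [35, 0, 0], -1]
    - [[0, 0, 0], [0, 0, 0], -1]

```text
clock: 3.02
eef_pos: [553.9, 80.2, 188.7]
tool_rot: [-0.071, 1.098, -0.273]
force: [0.3, -0.2, 0.6]
width: 85.1
```

```bash
python3 - <<'E'
from h import *
print(incase(), delta(case([21,-.6,28.5]),rot(1)))
E
```

```text
[array([ 27.5,  -6.7, 123.7]), array([ 0.6, -0.1,  0.4]), 85.1, 3.02] (array([-0.1,  0.1,  2.1]), array([94.9,  9.7, -6.7]))
```

Emit:
jog_arm:
  series:
    - [[0, 0, 2], [0, 9, -7], -1]
    - [[0, 0, 0], [0, 0, 0], -1]
    - [[0, 0, 0], [0, 0, 0], -1]

```text
clock: 3.4
eef_pos: [549.0, 91.5, 187.1]
tool_rot: [0.002, 1.097, -0.192]
force: [0.5, -0.8, 0.2]
width: 86.0
```

```bash
python3 - <<'E'
from h import *
print(incase(), delta(case([21,-.6,28.5]),rot(1)), read_state()['qpos'].round(2))
E
```

```text
[array([ 20.6,   3.4, 125.4]), array([ 0.7, -0.7, -0.1]), 86.0, 3.4] (array([-0.1,  0.2, -0. ]), array([96.9, -4. ,  0. ])) [-0.34  0.5  -0.02  2.23  1.59  0.25 -0.52]
```

Joint 6 is close to its lower limit. I'll tilt the tool about the jaw axis towards vertical; the pads still face the tabs.

Emit:
jog_arm:
  series:
    - [[0, 8, 0], [0, -4, 0], -1]
    - [[0, 5, 0], [0, 0, 0], -1]
    - [[0, 0, 0], [0, 0, 0], -1]

```text
clock: 3.78
eef_pos: [553.5, 81.6, 187.3]
tool_rot: [-0.053, 1.177, -0.258]
force: [0.5, -0.3, 0.1]
width: 85.3
```

```bash
cat >> h.py <<'E'
def rt(deg): return rot(1)*R.from_euler('y',deg,degrees=True)
E
python3 - <<'E'
from h import *
Rt=rt(13); print(incase(), delta(case([21,-.6,28])-4*0,Rt), read_state()['qpos'].round(2))
E
```

```text
[array([ 26.3,  -5.4, 122.8]), array([ 0.5, -0.2, -0.2]), 85.3, 3.77] (array([-0.5,  8.6,  1.4]), array([94.7,  7.2,  2. ])) [-0.23  0.5  -0.12  2.15  1.08  0.31  0.03]
```

Emit:
jog_arm:
  series:
    - [[0, 3, 0], [0, 2, 0], -1]
    - [[0, 3, 0], [0, 2, 0], -1]
    - [[0, 3, 0], [0, 2, 0], -1]
    - [[0, 0, 1.4], [0, 1, 0], -1]
    - [[0, 0, 0], [0, 0, 0], -1]

```text
clock: 4.4
eef_pos: [552.9, 87.7, 185.8]
tool_rot: [0.002, 1.337, -0.199]
force: [-1.2, 0.2, 0.6]
width: 85.2
```

```bash
python3 - <<'E'
from h import *
Rt=rt(13); print(incase(), delta(case([21,-.6,28])-4*0,Rt), read_state()['qpos'].round(2))
E
```

```text
[array([ 24.1,   0.4, 122.2]), array([-0.8, -0. ,  1.1]), 85.2, 4.4] (array([-0.5, -0.5,  0.1]), array([92.3, -0.7, 19. ])) [ 0.02  0.55 -0.41  2.03  0.73  0.5   0.42]
```

Emit:
jog_arm:
  series:
    - [[0, 0, 0], [20, -1, 9], -1]
    - [[0, 0, 0], [20, 0, 5], -1]
    - [[0, 0, 0], [20, 0, 5], -1]
    - [[0, 0, 0], [0, 0, 0], -1]

```text
clock: 4.9
eef_pos: [584.5, 81.1, 130.2]
tool_rot: [0.0, 1.34, -0.2]
force: [-0.4, 0.1, -0.2]
width: 85.1
```

```bash
python3 - <<'E'
from h import *
Rt=rt(13); print(incase(), delta(case([21,-.6,28])-4*0,Rt), read_state()['qpos'].round(2))
E
```

```text
[array([27.7, -0. , 58. ]), array([-0.5,  0. , -0. ]), 85.1, 4.9] (array([-0.4, -0.7,  0.1]), array([30.7, -0.5,  0.6])) [-0.02  0.67 -0.33  1.99  0.82  0.42  0.37]
```

Emit:
jog_arm:
  series:
    - [[0, 0, 0], [10, 0, 0], -1]
    - [[0, 0, 0], [10, 0, 0], -1]
    - [[0, 0, 0], [10, -0.5, 0], -1]
    - [[0, 0, 0], [0, 0, 0], -1]
    - [[0, 0, 0], [0, 0, 0], -0.6]
    - [[0, 0, 0], [0, 0, 0], -0.6]

```text
clock: 5.65
eef_pos: [592.0, 79.7, 103.4]
tool_rot: [0.009, 1.337, -0.191]
force: [-0.2, -1.0, 0.5]
width: 68.1
```

```bash
python3 - <<'E'
from h import *
Rt=rt(13); print(incase(), delta(case([21,-.6,28])-4*0,Rt), read_state()['qpos'].round(2))
d=cap('wrist'); cv2.imwrite('pics/5.png',cv2.resize(d['img'],(800,600))[:,:,::-1])
E
```

```text
[array([22.4,  0. , 30.6]), array([ 0.3, -1. ,  0.5]), 68.1, 5.65] (array([-0.5, -0.5, -0. ]), array([ 2.8, -0.6, -0.7])) [-0.05  0.71 -0.27  1.99  0.87  0.36  0.33]
```

View pics/5.png

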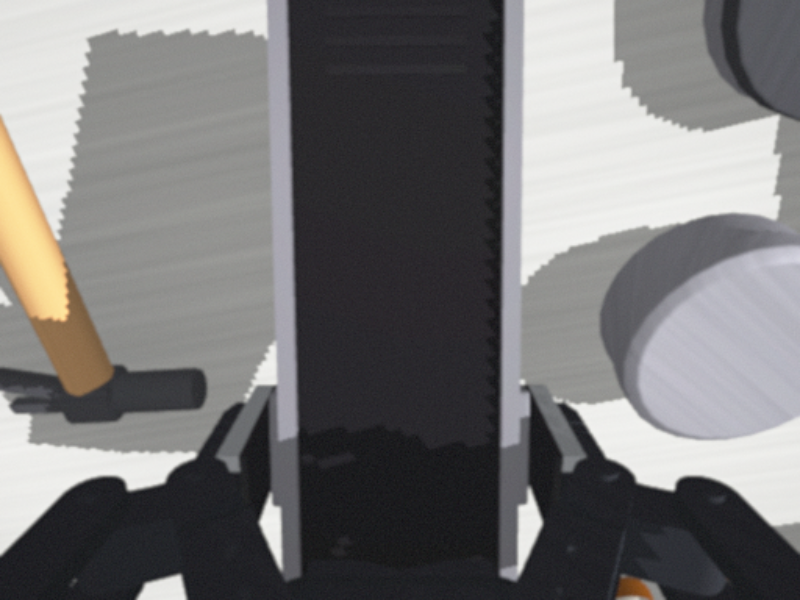

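Both pads stand beside the tabs, at (285,440) and (525,440) with about 68 mm opening. Now the gentle squeeze.

Emit:
jog_arm:
  series:
    - [[0, 0, 0], [2, -0.6, 0], -0.6]
    - [[0, 0, 0], [0, 0, 0], -0.45]
    - [[0, 0, 0], [0, 0, 0], -0.45]
    - [[0, 0, 0], [0, 0, 0], -0.45]

```text
clock: 6.2
eef_pos: [592.4, 79.3, 101.5]
tool_rot: [0.01, 1.337, -0.19]
force: [-1.7, 0.3, 6.0]
width: 61.9
```

```bash
python3 - <<'E'
from h import *
print(incase())
E
```

```text
[array([21.9, -0.3, 28.7]), array([ 1.2, -0.1,  6.2]), 61.9, 6.2]
```

Emit:
jog_arm:
  series:
    - [[0, 0, 0], [0, 0, 0], -0.36]
    - [[0, 0, 0], [0, 0, 0], -0.36]
    - [[0, 0, 0], [0, 0, 0], -0.32]
    - [[0, 0, 0], [0, 0, 0], -0.32]

```text
clock: 6.7
eef_pos: [592.5, 79.2, 102.0]
tool_rot: [0.009, 1.336, -0.191]
force: [-4.2, 1.3, 9.8]
width: 56.8
```

```bash
python3 - <<'E'
from h import *
print(incase())
d=cap('top'); W=world(d);ex,ey,n=frame();q=np.stack([(W-CTR)@ex,(W-CTR)@ey,48.5+(W-CTR)@n],-1)
g=d['img'].mean(-1)
P=q[(q[...,0]<-60)&(q[...,0]>-140)&(abs(q[...,1])<15)&(q[...,2]>42)&(q[...,2]<52)];print(P[:,0].min(),len(P))
E
```

```text
[array([22.2, -0.3, 29.1]), array([ 0.6,  0.4, 10.8]), 56.8, 6.7]Traceback (most recent call last):
  File "<stdin>", line 5, in <module>
    return umr_minimum(a, axis, None, out, keepdims, initial, where)
ValueError: zero-size array to reduction operation minimum which has no identity
```

```bash
cat >> h.py <<'E'
def lowend():
    for c in('top','side','wrist'):
        d=cap(c); W=world(d);ex,ey,n=frame();q=np.stack([(W-CTR)@ex,(W-CTR)@ey,48.5+(W-CTR)@n],-1)
        m=(q[...,0]<-60)&(q[...,0]>-230)&(abs(q[...,1])<18)&(q[...,2]>43)&(q[...,2]<51)&(d['range_z']>0)
        P=q[m]; print(c,len(P),np.percentile(P[:,0],[0,1,2,5]).round(1) if len(P) else '')
E
python3 - <<'E'
from h import *
lowend()
E
```

```text
top 0 
side 136 [-229.8 -228.8 -226.1 -106.9]
wrist 7180 [-81.8 -80.9 -80.7 -80.1]
```

```bash
python3 - <<'E'
from h import *
d=dict(np.load('side.npz')); cv2.imwrite('pics/6.png',cv2.resize(d['img'][110:220,200:330],None,fx=5,fy=5,interpolation=2)[:,:,::-1])
E
```

```text
(no output)
```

View pics/6.png

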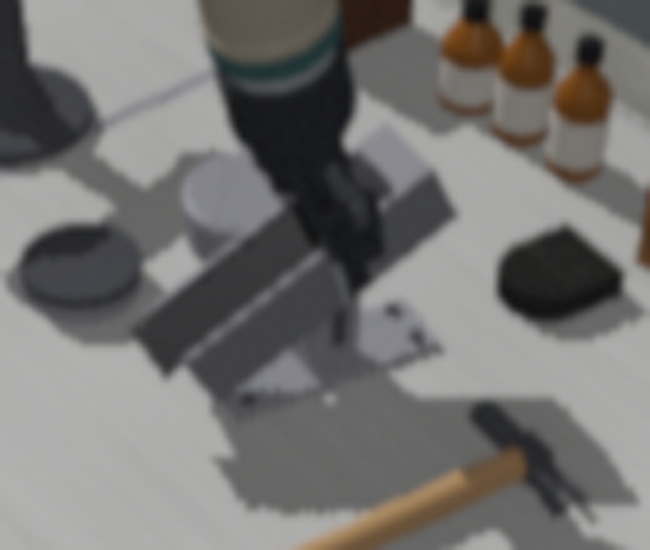

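The cover has sprung free: its lower end overhangs the case at (150,350). Now I release and lift.

Emit:
jog_arm:
  series:
    - [[0, 0, 0], [0, 0, 0], -0.6]
    - [[0, 0, 0], [0, 0, 0], -1]
    - [[0, 0, 0], [0, 0, 0], -1]
    - [[0, 0, 0], [-20, 0, 0], -1]
    - [[0, 0, 0], [-20, 0, 0], -1]
    - [[0, 0, 0], [-20, 0, 0], -1]
    - [[0, 0, 0], [-10, 0, 0], -1]
    - [[0, 0, 0], [0, 0, 0], 1]

```text
clock: 7.9
eef_pos: [576.6, 81.9, 169.6]
tool_rot: [0.009, 1.336, -0.191]
force: [0.5, 0.2, 0.1]
width: 69.8
```

Emit:
jog_arm:
  series:
    - [[0, 0, 0], [0, 0, 0], 1]
    - [[0, 0, 0], [0, 0, 0], 1]
    - [[0, 0, 0], [0, 0, 0], 1]
    - [[0, 0, 0], [0, 0, 0], 1]
    - [[0, 0, 0], [0, 0, 0], 1]

```text
clock: 8.52
eef_pos: [576.3, 82.0, 169.1]
tool_rot: [0.007, 1.337, -0.193]
force: [0.6, 0.2, 0.7]
width: -0.0
```

```bash
python3 - <<'E'
from h import *
print(incase(), read_state()['qpos'].round(2)); lowend()
for x in(40,-50): print(delta(case([x,-.6,47+25+6]),rt(13)))
E
```

```text
[array([37.9, -0.6, 96.4]), array([0.8, 0.3, 0.4]), -0.0, 8.53] [ 0.03  0.6  -0.4   1.99  0.75  0.5   0.43]
top 0 
side 131 [-229.6 -227.2 -226.  -107. ]
wrist 4972 [-98.3 -97.3 -96.9 -95.7]
(array([-0.5, -0.5,  0. ]), array([17.5,  0.1,  6.2]))
(array([-0.5, -0.5,  0. ]), array([ 38.6,  -0.6, -81.2]))
```

Emit:
jog_arm:
  series:
    - [[0, 0, 0], [-4, 0, 16.5], 1]
    - [[0, 0, 0], [8, 0, 2], 1]
    - [[0, 0, 0], [8, 0, 2], 1]
    - [[0, 0, 0], [0, 0, 0], 1]
    - [[0, 0, 0], [0, 0, 0], 1]

```text
clock: 9.3
eef_pos: [598.1, 77.7, 161.9]
tool_rot: [0.007, 1.338, -0.193]
force: [-0.8, -0.3, 0.3]
width: 0.1
```

```bash
python3 - <<'E'
from h import *
print(incase(), read_state()['qpos'].round(2),delta(case([55,-.6,74]),rt(13)))
d=cap('wrist'); cv2.imwrite('pics/7.png',cv2.resize(d['img'],(800,600))[:,:,::-1])
E
```

```text
[array([54.5, -0.7, 79.9]), array([-0.5, -0.5,  0.6]), 0.1, 9.3] [ 0.04  0.64 -0.41  1.94  0.75  0.51  0.46] (array([-0.4, -0.6,  0. ]), array([5.6, 0.1, 1.9]))
```

View pics/7.png

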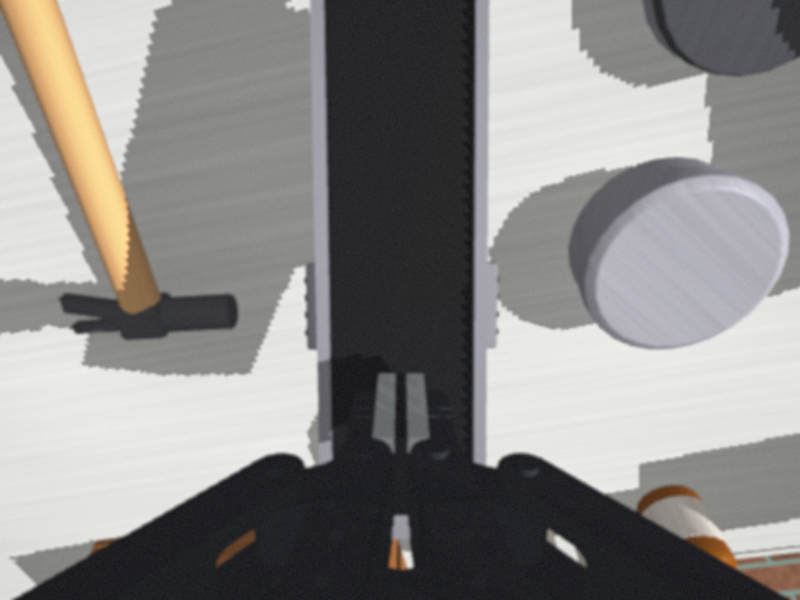

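Both tabs are back out at (311,305) and (492,305), and the shut fingers are centred over the cover at (400,405). I'll feel down in small steps.

Emit:
jog_arm:
  series:
    - [[0, 0, 0], [2, 0, 0.5], 1]
    - [[0, 0, 0], [2, 0, 0.5], 1]
    - [[0, 0, 0], [0, 0, 0], 1]

```text
clock: 9.72
eef_pos: [600.4, 77.0, 158.4]
tool_rot: [0.007, 1.337, -0.193]
force: [-0.6, 0.4, -1.6]
width: 0.2
```

Emit:
jog_arm:
  series:
    - [[0, 0, 0], [1, 0, 0.2], 1]
    - [[0, 0, 0], [0, 0, 0], 1]

```text
clock: 9.98
eef_pos: [600.9, 77.0, 157.6]
tool_rot: [0.008, 1.337, -0.193]
force: [0.3, 0.4, 1.0]
width: 0.2
```

Emit:
jog_arm:
  series:
    - [[0, 0, 0], [1, 0, 0.2], 1]
    - [[0, 0, 0], [0, 0, 0], 1]

```text
clock: 10.22
eef_pos: [601.3, 77.0, 156.7]
tool_rot: [0.008, 1.337, -0.192]
force: [0.7, -0.4, -0.0]
width: 0.2
```

```bash
python3 - <<'E'
from h import *
print(incase())
E
```

```text
[array([55.1, -0.8, 73.8]), array([ 0.6, -0.2, -0.3]), 0.2, 10.22]
```

Emit:
jog_arm:
  series:
    - [[0, 0, 0], [1, 0, 0.2], 1]
    - [[0, 0, 0], [0, 0, 0], 1]

```text
clock: 10.48
eef_pos: [601.7, 77.0, 155.9]
tool_rot: [0.008, 1.337, -0.192]
force: [-0.7, 1.0, 3.0]
width: 0.3
```

Emit:
jog_arm:
  series:
    - [[0, 0, 0], [0.7, 0, 0.2], 1]
    - [[0, 0, 0], [0, 0, 0], 1]

```text
clock: 10.72
eef_pos: [602.0, 76.9, 155.4]
tool_rot: [0.008, 1.337, -0.192]
force: [-3.0, 0.5, 4.8]
width: -0.3
```

Emit:
jog_arm:
  series:
    - [[0, 0, 0], [0.5, 0, 0.1], 1]
    - [[0, 0, 0], [1.2, 0, -4.9], 1]
    - [[0, 0, 0], [1.2, 0, -4.9], 1]

```text
clock: 11.1
eef_pos: [595.0, 78.4, 151.2]
tool_rot: [0.011, 1.334, -0.189]
force: [-0.8, -1.8, 7.3]
width: -0.1
```

```bash
python3 - <<'E'
from h import *
print(incase(),read_state()['qpos'].round(2)); lowend()
E
```

```text
[array([46.8, -0.6, 71.8]), array([ 2.9, -2. ,  6.7]), -0.1, 11.1] [ 0.02  0.65 -0.38  1.96  0.78  0.48  0.43]
top 3 [-229.3 -229.3 -229.3 -229.2]
side 160 [-229.6 -229.2 -227.1 -115.7]
wrist 3243 [-78.5 -78.  -77.8 -77.2]
```

It's moving: the low end went from -107 to -116. I'll carry on.

Emit:
jog_arm:
  series:
    - [[0, 0, 0], [1.5, 0, -4.9], 1]
    - [[0, 0, 0], [1.3, 0, -4.9], 1]
    - [[0, 0, 0], [1.2, 0, -4.9], 1]
    - [[0, 0, 0], [1.2, 0, -4.9], 1]

```text
clock: 11.75
eef_pos: [577.3, 81.9, 141.7]
tool_rot: [0.01, 1.334, -0.19]
force: [-1.3, -0.8, 10.0]
width: 0.3
```

```bash
python3 - <<'E'
from h import *
print(incase(),delta(case([0,-.6,71.8]),rt(13)))
E
```

```text
[array([26.4, -0.6, 71.5]), array([ 3.6, -1.1,  9.4]), 0.3, 11.75] (array([-0.5, -0.4, -0. ]), array([  5.8,  -0.3, -25.8]))
```

Emit:
jog_arm:
  series:
    - [[0, 0, 0], [1.2, 0, -4.9], 1]
    - [[0, 0, 0], [1.2, 0, -4.9], 1]
    - [[0, 0, 0], [1.2, 0, -4.9], 1]
    - [[0, 0, 0], [1.2, 0, -4.9], 1]

```text
clock: 12.25
eef_pos: [559.6, 85.5, 132.4]
tool_rot: [0.009, 1.334, -0.191]
force: [-0.9, -1.2, 9.4]
width: 0.0
```

```bash
python3 - <<'E'
from h import *
print(incase(),delta(case([-40,-.6,71.4]),rt(13)),read_state()['qpos'].round(2));lowend()
E
```

```text
[array([ 6.2, -0.5, 71.4]), array([ 3.7, -1.4,  8.7]), 0.0, 12.25] (array([-0.5, -0.4, -0. ]), array([ 10.7,  -0.5, -44.9])) [-0.06  0.63 -0.29  2.06  0.85  0.37  0.31]
top 0 
side 290 [-229.3 -164.8 -156.5 -153.4]
wrist 10230 [-119.4 -118.  -117.4 -115.8]
```

Emit:
jog_arm:
  series:
    - [[0, 0, 0], [1.2, 0, -4.9], 1]
    - [[0, 0, 0], [1.2, 0, -4.9], 1]
    - [[0, 0, 0], [1.2, 0, -4.9], 1]
    - [[0, 0, 0], [1.2, 0, -4.9], 1]

```text
clock: 12.9
eef_pos: [541.9, 88.9, 123.1]
tool_rot: [0.008, 1.334, -0.192]
force: [-2.1, -2.0, 10.2]
width: 0.2
```

```bash
python3 - <<'E'
from h import *
print(incase(),delta(case([-40,-.6,71.4]),rt(13)),read_state()['qpos'].round(2));lowend()
E
```

```text
[array([-14.2,  -0.4,  71.3]), array([ 3.1, -2.3,  9.9]), 0.2, 12.9] (array([-0.5, -0.4,  0. ]), array([  5.9,  -0.4, -25.1])) [-0.11  0.63 -0.24  2.11  0.9   0.32  0.23]
top 0 
side 343 [-229.6 -228.  -185.3 -174.7]
wrist 13539 [-139.2 -138.1 -137.3 -135.1]
```

Emit:
jog_arm:
  series:
    - [[0, 0, 0], [1.2, 0, -4.9], 1]
    - [[0, 0, 0], [1.2, 0, -4.9], 1]
    - [[0, 0, 0], [1.2, 0, -4.9], 1]

```text
clock: 13.42
eef_pos: [528.5, 91.5, 116.1]
tool_rot: [0.008, 1.335, -0.193]
force: [-2.2, -1.9, 10.2]
width: -0.0
```

```bash
python3 - <<'E'
from h import *
print(incase(),delta(case([-40,-.6,71.4]),rt(13)),read_state()['qpos'].round(2));lowend()
E
```

```text
[array([-29.4,  -0.5,  71.2]), array([ 3. , -2.3,  9.8]), -0.0, 13.43] (array([-0.5, -0.4,  0. ]), array([  2.3,  -0.2, -10.3])) [-0.15  0.63 -0.2   2.14  0.96  0.28  0.15]
top 0 
side 373 [-229.  -223.6 -192.2 -187.6]
wrist 15982 [-154.9 -153.2 -152.3 -149.7]
```

Emit:
jog_arm:
  series:
    - [[0, 0, 0], [0.7, 0, -3], 1]
    - [[0, 0, 0], [0, 0, 0], 1]

```text
clock: 13.82
eef_pos: [526.6, 92.1, 115.1]
tool_rot: [0.008, 1.334, -0.192]
force: [-0.5, -1.8, 11.9]
width: -0.3
```

```bash
python3 - <<'E'
from h import *
print(incase(),read_state()['qpos'].round(3))
E
```

```text
[array([-31.7,  -0.3,  71.2]), array([ 5.3, -1.8, 10.7]), -0.3, 13.82] [-0.16   0.633 -0.192  2.15   0.977  0.272  0.132]
```

Emit:
jog_arm:
  series:
    - [[0, 0, 0], [0.7, 0, -3], 1]
    - [[0, 0, 0], [0, 0, 0], 1]

```text
clock: 14.08
eef_pos: [524.8, 92.8, 114.2]
tool_rot: [0.012, 1.332, -0.189]
force: [0.6, -1.3, 12.1]
width: -0.4
```

```bash
python3 - <<'E'
from h import *
print(incase(),read_state()['qpos'].round(3));lowend()
E
```

```text
[array([-33.9,   0.1,  71.3]), array([ 6.2, -1.1, 10.4]), -0.4, 14.07] [-0.165  0.633 -0.188  2.156  0.997  0.266  0.108]
top 2 [-98.  -98.  -98.  -97.9]
side 390 [-229.4 -193.  -192.1 -187.6]
wrist 16566 [-157.8 -156.3 -155.3 -152.7]
```

The tangential force has risen from 3 to 6 N and the end no longer moves, so the cover is at its stop. I'll lift off and check.

Emit:
jog_arm:
  series:
    - [[0, 0, 0], [-10, 0, -2], 1]
    - [[0, 0, 0], [-20, 0, 0], 1]
    - [[0, 0, 0], [-20, 0, 0], 1]
    - [[0, 0, 0], [-20, 0, 5], 1]
    - [[0, 0, 0], [-20, 0, 15], 1]
    - [[0, 0, 0], [-20, 0, 15], 1]
    - [[0, 0, 0], [0, 0, 0], 1]
    - [[0, 0, 0], [0, 0, 0], 1]

```text
clock: 15.22
eef_pos: [527.7, 91.2, 226.2]
tool_rot: [0.004, 1.339, -0.196]
force: [-0.7, -0.7, 0.2]
width: 0.3
```

```bash
python3 - <<'E'
from h import *
print(incase());lowend()
d=dict(np.load('wrist.npz')); W=world(d);ex,ey,n=frame();q=np.stack([(W-CTR)@ex,(W-CTR)@ey,48.5+(W-CTR)@n],-1)
P=q[(d['range_z']>0)&(abs(q[...,1]+.6)<15)&(abs(q[...,0])<60)]
for x in range(-40,20,4):
    r=P[abs(P[:,0]-x)<2]; print(x,len(r),np.median(r[:,2]).round(1) if len(r) else'')
s=dict(np.load('side.npz'));m=[cv2.resize(d['img'],(400,300)),cv2.resize(s['img'][110:230,180:340],(400,300))]
cv2.imwrite('pics/8.png',np.hstack(m)[:,:,::-1])
E
```

```text
[array([ 19.7,  -0.9, 169.7]), array([-0.4, -0.8,  0.4]), 0.3, 15.22]
top 0 
side 369 [-229.1 -224.  -192.4 -189.2]
wrist 6087 [-151.6 -150.4 -149.5 -146.7]
-40 196 47.3
-36 195 47.2
-32 215 47.1
-28 212 47.0
-24 195 46.9
-20 194 47.0
-16 195 46.9
-12 75 4.1
-8 139 4.0
-4 155 3.5
0 135 3.3
4 419 152.7
8 1000 163.8
12 3801 191.9
16 6248 222.0
```

View pics/8.png

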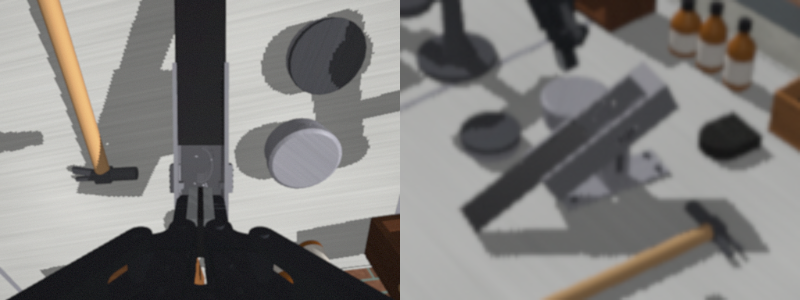

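```bash
python3 - <<'E'
from h import *
d=dict(np.load('wrist.npz')); W=world(d);ex,ey,n=frame();q=np.stack([(W-CTR)@ex,(W-CTR)@ey,48.5+(W-CTR)@n],-1)
P=q[(abs(q[...,1]+.6)<15)&(abs(q[...,0]+20)<15)&(abs(q[...,2]-47)<4)]
print('up edge',np.percentile(P[:,0],[97,99,100]),'expected about -15')
finish_job()
E
```

```text
up edge [-14.7482164  -14.61387879 -14.54104769] expected about -15
the job is handed in; nothing more can be done
```

The stock case is open and the job is handed in, at about 15 s of the 64 s allowed. I squeezed both tabs together to a 56.8 mm opening and the cover sprung free. I then let the tabs go and drew the cover down the slope to its stop with the shut fingertips, reading about 10 N on it.

- **Cover at its stop:** in the last wrist depth image its upper edge was at -14.6 mm, against about -15 mm expected when fully open. The drag force had risen from 3 to 6 N while the cover's end no longer moved. The side camera put the lower end at about -192 mm, rougher but in line with the -194 mm expected.
- **Tabs:** the wrist picture after release showed both of them back out.
- **Other things:** nothing looked moved in the last pictures, and the arm's moves stayed clear of everything but the case. I did not measure the bystanders' positions again.
- **Disagreements:** none that matter. The top camera could not see the case during the checks, probably hidden by the arm. Joint 6 ran down to 0.266 rad, within its 0.23 limit.

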